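# Clamp a jamb block and offer up the lid's hinge leaf for the pin

### The job

Set the wooden jamb block down into the pocket of the green clamping fixture, its low step under where the red-knobbed locking lever swings, and swing the lever fully shut over the step. Then pick up the white lid rail and, keeping it level, bring its single hinge knuckle down between the two knuckles on the clamped block so that the holes line up for the pin. Finish while still holding it there, still and hanging free in the grip rather than resting on the block; leave the pin and everything else on the bench where it is.

Things in the scene. Friction and masses are not known exactly. Their poses are not given: they have to be found in the camera images.
- fixture: green steel clamping fixture fixed on the bench, 120 (x) x 110 (y) x 30 mm high; origin at the centre of its underside, yaw within 0.35 rad of the world's. In its top an open pocket 75 (x) x 65 (y) mm, 20 mm deep, 3 mm chamfer, for the jamb block, which sits with its axes parallel to the fixture's own; the lever's pivot stands at x -24, y -42
- pocket (a point): centre of the pocket's floor, 10 mm above the bench; axes as the fixture's (z up). The block is home when its origin is here
- lever (a joint): angle of the fixture's locking lever, rad: 0 = fully shut (stop), 1.9 at most. Vertical axis; shut, the arm points along the fixture's +y, 2 mm above the block's step; the angle grows anticlockwise from above, so at 1.57 the arm points along the fixture's -x, clear of the pocket. Light friction (under 1 N at the knob); stays where left. Arm 12 mm wide, 42 to 50 mm above the bench
- lever_pivot (a point): on the lever's pivot axis, 50 mm above the bench
- lever_knob (a point): on the axis of the lever's red upright round knob, 75 mm above the bench; the knob is 16 mm across, stands from 50 to 95 mm above the bench, 75 mm from the pivot
- jamb_block: loose brown wooden block, 0.2 to 0.4 kg, upright, yaw within 0.5 rad; 70 (x) x 60 (y) mm, origin at the centre of its underside. 65 mm high from x -7 to 35; a step 30 high from x -35 to -7. On its +x face a steel leaf with two knuckles, 24 mm outside, 14 mm hole, axis along y at x 56, z 58, at y -29..-17 and 17..29. The 60 mm wide sides of the high part are free to grip
- gap_eye (a point): on the jamb block: middle of the 34 mm gap between its two knuckles, on their hole axis (block x 56, z 58); axes as the block's, hole axis along y; knuckles reach out to block x 68
- lid_rail: loose white-painted wooden rail, 0.16 to 0.26 kg, lying flat, yaw within 0.5 rad; 80 (x) x 44 (y) x 24 mm high, origin at the centre of its underside; grip across the 44 mm. At its -x end a steel leaf with one knuckle, 24 mm outside, 14 mm hole, 28 mm long, axis along y at x -57, z 12. Joined, its axes are parallel to the block's. Centre of mass within 15 mm of the origin, towards the knuckle
- rail_eye (a point): on the lid rail: middle of its knuckle, on the hole axis; axes as the rail's (hole axis along y)
- hinge_pin: hinge pin waiting to go in: bent steel rod 8 mm thick, 80 mm long with a 25 mm side leg, lying flat; origin under the middle of the long leg, x along it. Leave alone
- bowl: turned dark wooden bowl, 130 mm across, 50 high; origin under its centre. Leave alone
- wax_jar: amber glass jar of wax with a brass cap, 66 mm across, 70 high; origin under its centre. Leave alone
- mallet: hammer lying flat, about 260 mm long, handle to its -x; origin under its middle. Leave alone
- driver: screwdriver lying flat, handle to its -x; origin under its middle. Leave alone
- spindle: small turned pale wooden spindle standing upright, 52 mm across, 125 high; origin under its centre. Leave alone
- tape_case: yellow tape-measure case, 70 x 65 x 35 mm high; origin under its centre. Leave alone
- screw_tin: round aluminium tin of screws, 60 mm across, 40 high; origin under its centre. Leave alone
Not all that is in view belongs to the job. What is shaped like the jamb_block but blue is not meant.

How it is judged:
By the outcome, as a careful person would: the job done as asked, in the order asked, and still so for the second after the job is handed in, while the arm keeps its last pose, push and grip.
It also fails if it takes over 72 s, if anything falls off the work surface, if the arm or the gripper's body presses on something with over 40 N, if the wrist force passes 120 N, or if a joint passes its speed limit or range.

### The arm

A 7-joint arm with a two-finger parallel gripper is mounted at the origin on the work surface. World frame = base frame: x ahead of the robot, y to its left, z up, the work surface at z = 0. Lengths are in m, angles in rad, forces in N, time in s.
With the tool pointing down it reaches from about 0.35 to 0.9 m from the base axis. Payload 8.1 kg.
Tool frame: the origin (TCP) lies at the very end of the fingers, on their centre line; the grasp point (between the pads) lies 19 mm behind it; z points along the fingers, y is the line along which they close (so a half turn about z gives the same grasp; the last joint's range is limited). The gripper opens to 92 mm and grips with 3 to 60 N. Pads are 19 mm wide; open, the fingers measure 130 mm over their backs; the gripper's body (75 mm by 190 mm) begins 47 mm behind the grasp point.
Start: joints at [-1.358, 0.434, 0.025, 1.573, -0.012, 1.134, -0.075], TCP at [0.194, 0.594, 0.227] pointing down, gripper open.
Joint ranges: [-2.62, 2.62], [-0.44, 2.09], [-1.27, 1.32], [0.08, 2.57], [-1.32, 4.46], [0.12, 2], [-2.74, 2.74]. Speed limits (rad/s): [2.22, 2.22, 3.01, 3.01, 3.14, 3.14, 3.14].

### API

Orientations are given as a rotation vector (axis times angle).
In Python, from rig import manip gives the robot as it stands.
- The arm moves only by the tool send_rows, never from a script. Its argument "moves" is a list of rows, each a list of 3 entries, a list of its own where there are three numbers: the turn, a rotation vector about the tool's x, y, z in degrees, then the shift along the tool's x, y, z in m, then the opening in per cent of the stroke, from 0 (shut) to 100 (fully open). In form: [[[ax, ay, az], [x, y, z], claw], ...]. A call has 1 to 20 rows; each row is the pose to reach, as a shift and turn from the pose commanded when the call began, along the tool's axes at that moment; what a row does not reach only later rows make up. A row lasts 1/8 s, in which the tool goes at most 62.5 mm and 10.7 degrees, less where a joint would pass 70% of its speed; a pose out of reach is approached as far as the arm can. A call with a gripper value outside its range is refused whole. The fingers move at their own pace and stop on an object; the grip force is fixed at half the most. Time passes only in rows, so rows that repeat a pose let the fingers close. It gives the time, the measured TCP pose, the force, the opening and the grip force at its end, in the units of the state.
- manip.sense(): the state, without advancing time (a new reading comes with each control period).
- manip.camera(name): name is "side" or "top" or "wrist"; returns a dict with "image" (384x512x3 uint8, red, green, blue), "fx", "fy", "cx", "cy" (pixels), "R" (3x3) and "t" (3): a world point X has camera coordinates R X + t; the wrist camera has in their place "tool_from_camera" (4x4, takes a point from camera to tool coordinates, whose origin is the TCP and whose axes are the flange's). Camera axes: x right, y down, z forward; pixel columns grow to the right and rows downward; lengths in m; the calibration is good to about 2 mm. A picture is of the moment at which its call begins: read the wrist's pose just before it. There is no depth.
- manip.hand_in(): hands the job in; it is judged then, once.
The state is a dict: "time_s": time; "joint_positions": joint angles; "joint_velocities": joint speeds; "joint_torque": joint torques, N m; "position": TCP position; "orientation": TCP orientation; "wrist_force": force on the tool from outside, world axes, zero at the start; "wrist_torque": the same for the moment, N m; "width": finger opening in m; "finger_force": force on a finger pad.
Only numpy, scipy, OpenCV 4.12 (cv2) and the standard library are available. Lean on these libraries where they do the work, as an engineer would, in place of code of your own. Each camera call takes 0.05 s, during which the arm holds its last target. There are 200 camera calls.

## Working session

There is one attempt and no reset: what is moved stays moved. The work goes in short steps, Python scripts to look and compute and a tool call to move; the robot and the scene stay as the last step left them, time stands still between calls to the robot, and variables do not carry over. Pictures are saved under pics/ and viewed, at most 10 in all, crops included, and the job is handed in when it is done.

Besides the shell and the picture viewer there is one more tool, called after ">>>" as name(argument=value, ...), one argument or row to a line, values as JSON. send_rows: Moves the arm, as the interface text tells. Its arguments: {"type":"object","properties":{"moves":{"type":"array","items":{"type":"array"}}},"required":["moves"]}

```bash
ls; mkdir -p pics
python3 - <<'E'
from rig import manip
import cv2,numpy as np
s=manip.sense();print(s)
for n in("top","side"):
    c=manip.camera(n);np.savez(f"pics/{n}.npz",**c);cv2.imwrite(f"pics/{n}0.png",cv2.resize(c["image"][:,:,::-1],(800,600),interpolation=cv2.INTER_CUBIC))
    print(n,c["fx"],c["fy"],c["cx"],c["cy"],c["R"].tolist(),c["t"].tolist())
print(manip.camera("wrist")["tool_from_camera"])
E
```

```text
pics
{'time_s': 0.0, 'joint_positions': array([-1.35759964,  0.43525114,  0.02494421,  1.57406096, -0.01159437,
        1.13402328, -0.07508799]), 'joint_velocities': array([ 3.01641082e-04,  1.66400636e-04, -5.22180957e-05,  1.19471363e-04,
        6.15907315e-05,  2.25589498e-03,  1.88998266e-03]), 'joint_torque': array([-2.80430868e-04, -6.67831135e+01,  9.84704420e-01, -3.14475095e+01,
       -6.06365525e-02,  4.25726152e-02,  1.64898338e-04]), 'position': array([0.19399167, 0.59360079, 0.22594114]), 'orientation': array([-4.94020443e-01, -3.10239058e+00,  2.50361350e-03]), 'wrist_force': array([ 0.12101303, -0.10085802, -0.29536226]), 'wrist_torque': array([-0.01430271, -0.02707666,  0.03967074]), 'finger_force': 0.0, 'width': 0.0919473636074391}
top 374.1030517178562 374.1030517178562 252.90300155222982 194.04868762362298 [[0.009600640922343145, -0.9999306337311985, -0.00682315321566878], [-0.9974868231223315, -0.00909771021350121, -0.07026570547707127], [0.07019875633655913, 0.007480601232214839, -0.9975049750322076]] [-0.06921693048478582, 0.49412621907485255, 1.2188352546777599]
side 493.80167960282625 493.80167960282625 249.4677772483037 194.93166342341075 [[-0.9900105270534547, -0.14045136840296232, 0.012351900140313576], [-0.09196249876824163, 0.5768421368102367, -0.8116625210150468], [0.10687401528735632, -0.8046903518210814, -0.5839960466838987]] [0.4984060518206164, 0.1376960968484809, 1.551761022079092]
[[ 9.63138475e-04 -9.67862935e-01 -2.51476463e-01  6.69728760e-02]
 [ 9.99999514e-01  8.79285955e-04  4.45806024e-04 -5.22853490e-04]
 [-2.10359405e-04 -2.51476770e-01  9.67863312e-01 -1.57399452e-01]
 [ 0.00000000e+00  0.00000000e+00  0.00000000e+00  1.00000000e+00]]
```

View pics/top0.png

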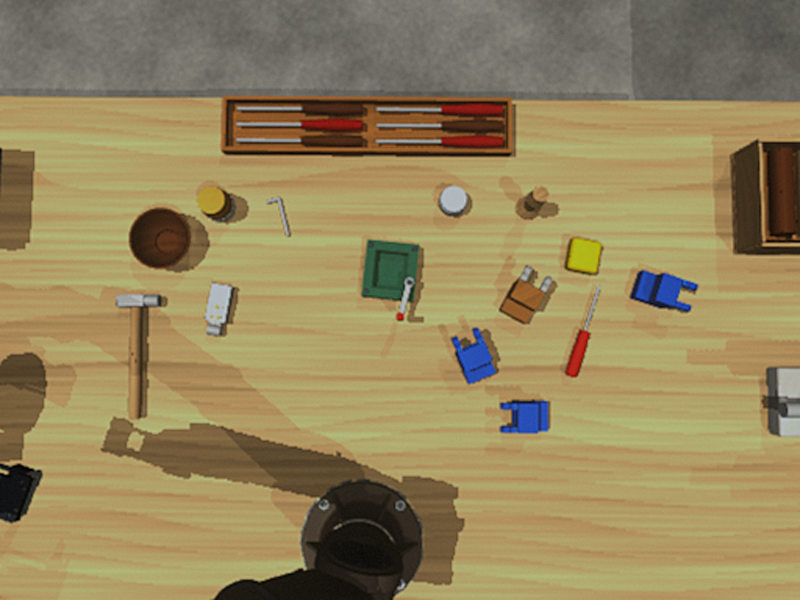

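View pics/side0.png

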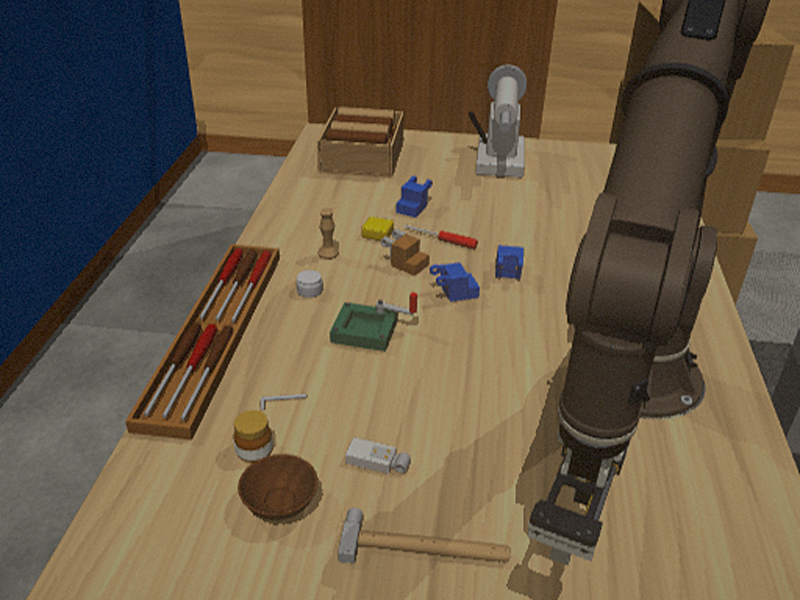

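The top view (scaled to 800x600) shows:
- **Fixture:** near (392,270), with its pivot at (409,283) and the knob at (400,317), so the lever is open.
- **Brown jamb block:** near (525,295), with its knuckles pointing up towards +x.
- **Rail:** near (220,305), with its knuckle at the lower end.

The side view agrees with this.

```bash
cat > h.py <<'E'
import numpy as np, cv2
from scipy.spatial.transform import Rotation as Ro
from rig import manip
def look(n):
    s=manip.sense(); c=manip.camera(n)
    if n=="wrist":
        T=np.eye(4);T[:3,:3]=Ro.from_rotvec(s["orientation"]).as_matrix();T[:3,3]=s["position"]
        W=T@c["tool_from_camera"]; c["R"]=W[:3,:3].T; c["t"]=-c["R"]@W[:3,3]
    return c
def ray(c,uv,z):
    uv=np.atleast_2d(np.asarray(uv,float))
    d=np.c_[(uv[:,0]-c["cx"])/c["fx"],(uv[:,1]-c["cy"])/c["fy"],np.ones(len(uv))]@c["R"]
    o=-c["R"].T@c["t"]; return (o+d*((z-o[2])/d[:,2])[:,None])[:,:2]
def pix(c,X):
    p=c["R"]@np.asarray(X,float)+c["t"]; return c["fx"]*p[0]/p[2]+c["cx"],c["fy"]*p[1]/p[2]+c["cy"]
def go(x,y,z,yaw):
    "shift/turn to TCP target; yaw = world angle (deg) of tool x, tool down"
    s=manip.sense();R=Ro.from_rotvec(s["orientation"])
    a=np.radians(yaw);T=np.c_[[np.cos(a),np.sin(a),0],[np.sin(a),-np.cos(a),0],[0,0,-1]]
    d=R.inv().apply(np.array([x,y,z])-s["position"]); r=np.degrees((R.inv()*Ro.from_matrix(T)).as_rotvec())
    print("now",s["position"].round(4),"turn",r.round(2),"shift",d.round(4),"rows",max(np.linalg.norm(d)/.0625,np.linalg.norm(r)/10.7).round(1))
def save(c,n,box=None,size=(800,600)):
    im=c["image"][:,:,::-1]
    if box: im=im[box[1]:box[3],box[0]:box[2]]
    cv2.imwrite(f"pics/{n}.png",cv2.resize(im,size,interpolation=cv2.INTER_CUBIC))
E
python3 - <<'E'
from h import *
c=dict(np.load("pics/top.npz"))
for n,u,v,z in [("block",529,292,.065),("fix",392,270,.03),("rail",219,303,.024),("knob",400,317,.095),("piv",409,283,.05),("bk1",529,271,.058),("bk2",546,280,.058)]:
    print(n,ray(c,[u*.64,v*.64],z).round(3))
x,y=ray(c,[525*.64,296*.64],.065)[0]
go(x-.03,y-.0,.30,151)
E
```

```text
block [[ 0.517 -0.337]]
fix [[ 0.564 -0.057]]
rail [[0.491 0.307]]
knob [[ 0.462 -0.075]]
piv [[ 0.534 -0.093]]
bk1 [[ 0.561 -0.339]]
bk2 [[ 0.542 -0.373]]
now [0.194  0.5937 0.2261] turn [-7.00e-02  1.00e-02  1.09e+01] shift [-0.5568 -0.7884 -0.0728] rows 15.5
```

>>> send_rows(
  moves=[
    [[0,0,5],[-0.2,-0.2,-0.07],100],
    [[0,0,10.9],[-0.557,-0.788,-0.073],100],
    [[0,0,10.9],[-0.557,-0.788,-0.073],100],
    [[0,0,10.9],[-0.557,-0.788,-0.073],100],
    [[0,0,10.9],[-0.557,-0.788,-0.073],100],
    [[0,0,10.9],[-0.557,-0.788,-0.073],100],
    [[0,0,10.9],[-0.557,-0.788,-0.073],100],
    [[0,0,10.9],[-0.557,-0.788,-0.073],100],
    [[0,0,10.9],[-0.557,-0.788,-0.073],100],
    [[0,0,10.9],[-0.557,-0.788,-0.073],100],
    [[0,0,10.9],[-0.557,-0.788,-0.073],100],
    [[0,0,10.9],[-0.557,-0.788,-0.073],100],
    [[0,0,10.9],[-0.557,-0.788,-0.073],100],
    [[0,0,10.9],[-0.557,-0.788,-0.073],100],
    [[0,0,10.9],[-0.557,-0.788,-0.073],100],
    [[0,0,10.9],[-0.557,-0.788,-0.073],100],
    [[0,0,10.9],[-0.557,-0.788,-0.073],100],
    [[0,0,10.9],[-0.557,-0.788,-0.073],100],
    [[0,0,10.9],[-0.557,-0.788,-0.073],100],
    [[0,0,10.9],[-0.557,-0.788,-0.073],100],
  ],
)

```text
time_s: 2.65
position: [0.479, -0.3268, 0.2999]
orientation: [0.784, 3.042, 0.001]
wrist_force: [0.0, 0.7, 0.9]
width: 0.0917
finger_force: 0.0
```

Run:
```python
from h import *
s=manip.sense();print(s["time_s"],s["position"],s["orientation"])
c=look("wrist");np.savez("pics/wb.npz",**c);save(c,"wb")
c=look("top");np.savez("pics/top2.npz",**c)
```

```text
2.65 [ 0.47901332 -0.32680471  0.29989295] [7.84026302e-01 3.04176844e+00 1.37961675e-03]
```

View pics/wb.png

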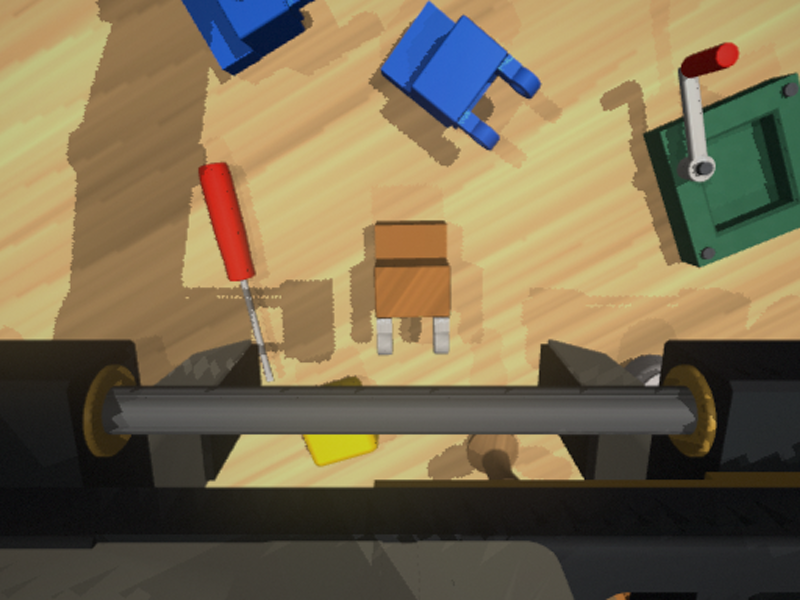

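The wrist view shows the block square to the tool. Its tall top is bounded by about (375..450, 262..318), its knuckles are at (385,335) and (441,335), and the fixture is at upper right.

Run:
```python
from h import *
c=dict(np.load("pics/wb.npz"));im=c["image"].astype(int)
hsv=cv2.cvtColor(c["image"],cv2.COLOR_RGB2HSV)
m=np.zeros(hsv.shape[:2],bool)
m[138:208,232:296]=True
b=m&(hsv[...,0]<16)&(hsv[...,1]>150)&(hsv[...,2]>70)
n,l,st,_=cv2.connectedComponentsWithStats(b.astype(np.uint8));k=1+st[1:,4].argmax();b=l==k;print(st[k])
rows=np.arange(172,200);L=[np.where(b[r])[0].min() for r in rows];Rr=[np.where(b[r])[0].max()+1 for r in rows]
print(L,Rr)
cols=np.arange(244,286,3);B=[np.where(b[:,q])[0].max()+1 for q in cols];print(B, [np.where(b[:,q])[0].min() for q in cols])
pl=np.polyfit(rows+.5,L,1);pr=np.polyfit(rows+.5,Rr,1);pb=np.polyfit(cols+.5,B,1)
def X(p):
    u=p[1]+0.0
    v=(pb[0]*p[1]+pb[1])/(1-pb[0]*p[0]); return [p[0]*v+p[1],v]
P=ray(c,[np.array(X(pl))-.5,np.array(X(pr))-.5],.065);print(P,np.linalg.norm(P[0]-P[1]))
Q=ray(c,[[pl[0]*172+pl[1],172],[pr[0]*172+pr[1],172]],.065);
d=P-Q;print("side dirs",np.degrees(np.arctan2(d[:,1],d[:,0])));e=P[1]-P[0];print("edge normal",np.degrees(np.arctan2(e[1],e[0]))-90)
k=(hsv[...,1]<60)&(hsv[...,2]>110);k[:203]=0;k[230:]=0;k[:,:236]=0;k[:,292:]=0
n,l,st,ce=cv2.connectedComponentsWithStats(k.astype(np.uint8));print(st,ce)
```

```text
[ 240  143   48   60 2603]
[np.int64(240), np.int64(240), np.int64(240), np.int64(240), np.int64(240), np.int64(240), np.int64(240), np.int64(240), np.int64(240), np.int64(240), np.int64(240), np.int64(240), np.int64(240), np.int64(240), np.int64(240), np.int64(240), np.int64(240), np.int64(240), np.int64(240), np.int64(240), np.int64(240), np.int64(240), np.int64(240), np.int64(240), np.int64(240), np.int64(241), np.int64(241), np.int64(241)] [np.int64(288), np.int64(288), np.int64(288), np.int64(288), np.int64(288), np.int64(288), np.int64(288), np.int64(288), np.int64(288), np.int64(288), np.int64(288), np.int64(288), np.int64(288), np.int64(288), np.int64(288), np.int64(288), np.int64(288), np.int64(288), np.int64(288), np.int64(288), np.int64(288), np.int64(288), np.int64(288), np.int64(288), np.int64(288), np.int64(288), np.int64(288), np.int64(287)]
[np.int64(203), np.int64(203), np.int64(203), np.int64(203), np.int64(203), np.int64(203), np.int64(203), np.int64(203), np.int64(202), np.int64(203), np.int64(203), np.int64(202), np.int64(202), np.int64(202)] [np.int64(144), np.int64(144), np.int64(144), np.int64(143), np.int64(144), np.int64(144), np.int64(144), np.int64(143), np.int64(143), np.int64(143), np.int64(144), np.int64(144), np.int64(143), np.int64(143)]
[[ 0.51759747 -0.36995618]
 [ 0.54463366 -0.31755434]] 0.05896531125966327
side dirs [-29.26842727 -28.78909978]
edge normal -27.291003242621777
[[     0      0    512    384 196156]
 [   277    203     11     23    233]
 [   241    204     10     23    219]] [[255.47943474 191.44763352]
 [282.         213.73819742]
 [245.7260274  214.74429224]]
```

```bash
python3 -c "
from h import *
go(.5126,-.3338,.031,151.6)"
```

```text
now [ 0.479  -0.3272  0.2999] turn [ 0.04  0.02 -0.53] shift [-0.0325  0.0103  0.2689] rows 4.3
```

>>> send_rows(
  moves=[
    [[0,0,-0.5],[-0.0325,0.0103,0.05],100],
    [[0,0,-0.5],[-0.0325,0.0103,0.1],100],
    [[0,0,-0.5],[-0.0325,0.0103,0.15],100],
    [[0,0,-0.5],[-0.0325,0.0103,0.18],100],
    [[0,0,-0.5],[-0.0325,0.0103,0.21],100],
    [[0,0,-0.5],[-0.0325,0.0103,0.24],100],
    [[0,0,-0.5],[-0.0325,0.0103,0.269],100],
    [[0,0,-0.5],[-0.0325,0.0103,0.269],100],
    [[0,0,-0.5],[-0.0325,0.0103,0.269],100],
    [[0,0,-0.5],[-0.0325,0.0103,0.269],45],
    [[0,0,-0.5],[-0.0325,0.0103,0.269],45],
    [[0,0,-0.5],[-0.0325,0.0103,0.269],45],
    [[0,0,-0.5],[-0.0325,0.0103,0.269],45],
    [[0,0,-0.5],[-0.0325,0.0103,0.269],45],
  ],
)

```text
time_s: 4.5
position: [0.5125, -0.3345, 0.031]
orientation: [0.773, 3.044, 0.001]
wrist_force: [0.3, 2.5, 4.9]
width: 0.0598
finger_force: 30.0
```

```bash
python3 -c "
from h import *
go(.635,-.06,.33,174)"
```

```text
now [ 0.5125 -0.3345  0.031 ] turn [  0.03   0.03 -22.49] shift [ 0.0232  0.2999 -0.2988] rows 6.8
```

>>> send_rows(
  moves=[
    [[0,0,0],[0,0,-0.03],45],
    [[0,0,0],[0,0,-0.08],45],
    [[0,0,0],[0,0,-0.14],45],
    [[0,0,0],[0,0.03,-0.2],45],
    [[0,0,-5],[0.01,0.07,-0.24],45],
    [[0,0,-10],[0.015,0.12,-0.28],45],
    [[0,0,-15],[0.023,0.17,-0.299],45],
    [[0,0,-20],[0.023,0.22,-0.299],45],
    [[0,0,-22.5],[0.023,0.27,-0.299],45],
    [[0,0,-22.5],[0.023,0.3,-0.299],45],
    [[0,0,-22.5],[0.023,0.3,-0.299],45],
    [[0,0,-22.5],[0.023,0.3,-0.299],45],
    [[0,0,-22.5],[0.023,0.3,-0.299],45],
  ],
)

```text
time_s: 6.12
position: [0.6345, -0.0617, 0.3298]
orientation: [-0.168, -3.137, 0.001]
wrist_force: [0.7, -0.5, -2.6]
width: 0.0598
finger_force: 30.0
```

Run:
```python
from h import *
s=manip.sense();print(s["time_s"],s["position"],s["width"],s["wrist_force"])
c=look("wrist");np.savez("pics/wf.npz",**c);save(c,"wf")
```

```text
6.125 [ 0.63450819 -0.06166345  0.32978147] 0.0597636099082628 [ 0.71719865 -0.46328353 -2.63731833]
```

View pics/wf.png

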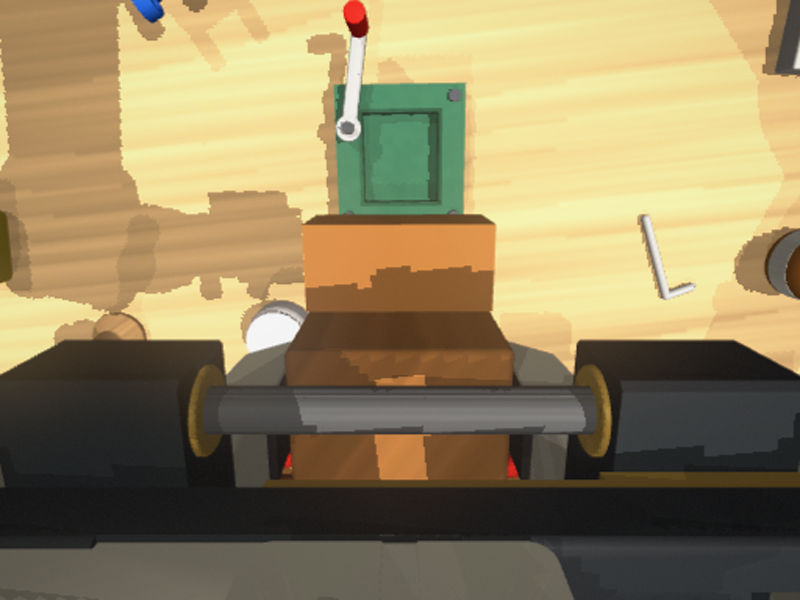

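The wrist view shows the fixture with its top face at columns 335–465. The near edge is at row 83, the pocket spans (362..438, 110..202), the pivot is at (348,128), and the lever points away from the pocket.

Run:
```python
from h import *
c=dict(np.load("pics/wf.npz"))
hsv=cv2.cvtColor(c["image"],cv2.COLOR_RGB2HSV)
g=((hsv[...,0]>60)&(hsv[...,0]<95)&(hsv[...,1]>80)).astype(np.uint8)
g[:,:200]=0;g[:,320:]=0
def fit(a,b):
    a=np.array(a,float);b=np.array(b,float);p=np.polyfit(a,b,1);r=b-np.polyval(p,a);k=abs(r)<1.2;return np.polyfit(a[k],b[k],1)
rows=np.arange(88,134);rows2=np.arange(60,134)
L=[np.where(g[r])[0].min()-.5 for r in rows];R=[np.where(g[r])[0].max()+.5 for r in rows2]
cols=np.arange(235,296);T=[np.where(g[:,q])[0].min()-.5 for q in cols]
pl,pr,pt=fit(rows,L),fit(rows2,R),fit(cols,T);print(pl,pr,pt)
def X(p):
    v=(pt[0]*p[1]+pt[1])/(1-pt[0]*p[0]);return [p[0]*v+p[1],v]
A=ray(c,[X(pl),X(pr),[np.polyval(pl,130),130],[np.polyval(pr,130),130]],.03);print(A)
ang=lambda d:np.degrees(np.arctan2(d[1],d[0]))
print("width",np.linalg.norm(A[0]-A[1]),"yaws",ang(A[2]-A[0]),ang(A[3]-A[1]),ang(A[1]-A[0])-90)
yaw=np.mean([ang(A[2]-A[0]),ang(A[3]-A[1]),ang(A[1]-A[0])-90])
a=np.radians(yaw);ex=np.array([np.cos(a),np.sin(a)]);ey=np.array([-ex[1],ex[0]])
o=(A[0]+A[1])/2+.06*ex;print("fixture",o,yaw,"pivot pred px",np.array(pix(c,[*(o-.024*ex-.042*ey),.05]))/.64)
# pocket opening predicted corners (scaled px), for check against 362..438,110..202
for sx,sy in((-1,-1),(1,1)): print(np.array(pix(c,[*(o+sx*.0375*ex+sy*.0325*ey),.027]))/.64)
# block: step front face bottom/top edge from brown mask
b=((hsv[...,0]<18)&(hsv[...,1]>120)).astype(np.uint8);b[:130]=0;b[210:]=0;b[:,:185]=0;b[:,325:]=0
cc=np.arange(205,305,5);print([np.where(b[:,q])[0].min() for q in cc]);
for r in(150,160,170,180):
    w=np.where(b[r])[0];print(r,w.min(),w.max())
K=ray(c,[[256,17],[222,4]],.095)
s=manip.sense();R=Ro.from_rotvec(s["orientation"]).as_matrix();print("tool yaw",ang(R[:2,0]))
k=((hsv[...,0]<8)|(hsv[...,0]>172))&(hsv[...,1]>190);k[40:]=0;v,u=np.where(k);print("knob px",u.min(),u.max(),v.min(),v.max())
n=(v<18);print("knob top",ray(c,[[u[n].mean(),v[n].mean()]],.095))
```

```text
[1.29870130e-02 2.14867965e+02] [-2.02591633e-02  2.97941496e+02] [-6.02855632e-03  5.51631412e+01]
[[ 0.50219145 -0.09990266]
 [ 0.51275648  0.00495066]
 [ 0.59903434 -0.11182131]
 [ 0.6104624  -0.00446121]]
width 0.10538424063067026 yaws -7.016221700225505 -5.502239681309352 -5.753705167498367
fixture [ 0.56713527 -0.05384219] -6.090722183011074 pivot pred px [348.47065948 127.83415256]
[361.88479435 112.72384955]
[437.02006757 202.44655427]
[np.int64(138), np.int64(137), np.int64(137), np.int64(138), np.int64(138), np.int64(138), np.int64(138), np.int64(138), np.int64(138), np.int64(138), np.int64(138), np.int64(138), np.int64(138), np.int64(138), np.int64(138), np.int64(138), np.int64(138), np.int64(138), np.int64(138), np.int64(137)]
150 192 316
160 193 316
170 193 316
180 194 315
tool yaw 173.87708152237835
knob px 220 234 0 23
knob top [[ 0.46816786 -0.07519867]]
```

Run:
```python
from h import *
c=dict(np.load("pics/wf.npz"));s=manip.sense();R=Ro.from_rotvec(s["orientation"]).as_matrix();p=s["position"]
for u,v,z in((193.5,142.7,-.001),(316.5,142.7,-.001),(195,137.5,-.031),(316,137.5,-.031)):
    q=ray(c,[[u,v]],p[2]+z)[0];print((R.T@(np.r_[q,p[2]+z]-p)).round(4))
hsv=cv2.cvtColor(c["image"],cv2.COLOR_RGB2HSV);print(hsv[134:148,256])
a=np.radians(-6.1);x,y=np.array([.5666,-.0535])+.014*np.array([np.cos(a),np.sin(a)]);print(x,y)
go(x,y,.043,173.9)
```

```text
[ 0.0483 -0.0303  0.001 ]
[0.0483 0.0286 0.001 ]
[ 0.0476 -0.035   0.031 ]
[0.0477 0.0338 0.031 ]
[[ 70  98 146]
 [ 70  97 147]
 [ 69  94 146]
 [ 33  83  95]
 [ 16 140  93]
 [ 15 150  95]
 [ 16 153  95]
 [ 15 151  96]
 [ 15 149  96]
 [ 15 161 128]
 [ 14 169 213]
 [ 14 169 220]
 [ 14 168 221]
 [ 14 169 220]]
0.5805207312178648 -0.054987696998707265
now [ 0.6346 -0.0615  0.3299] turn [-0.01  0.   -0.02] shift [0.0545 0.0008 0.2869] rows 4.7
```

>>> send_rows(
  moves=[
    [[0,0,0],[0.055,0.001,0.05],45],
    [[0,0,0],[0.055,0.001,0.1],45],
    [[0,0,0],[0.055,0.001,0.15],45],
    [[0,0,0],[0.055,0.001,0.2],45],
    [[0,0,0],[0.055,0.001,0.23],45],
    [[0,0,0],[0.055,0.001,0.25],45],
    [[0,0,0],[0.055,0.001,0.257],45],
    [[0,0,0],[0.055,0.001,0.264],45],
    [[0,0,0],[0.055,0.001,0.27],45],
    [[0,0,0],[0.055,0.001,0.274],45],
    [[0,0,0],[0.055,0.001,0.276],45],
    [[0,0,0],[0.055,0.001,0.278],45],
    [[0,0,0],[0.055,0.001,0.278],45],
  ],
)

```text
time_s: 7.8
position: [0.5805, -0.0533, 0.0517]
orientation: [-0.164, -3.137, -0.0]
wrist_force: [-0.4, -0.1, -2.7]
width: 0.0597
finger_force: 30.0
```

>>> send_rows(
  moves=[
    [[0,0,0],[0,-0.001,0.003],45],
    [[0,0,0],[0,-0.001,0.006],45],
    [[0,0,0],[0,-0.001,0.008],45],
    [[0,0,0],[0,-0.001,0.01],45],
    [[0,0,0],[0,-0.001,0.0105],45],
    [[0,0,0],[0,-0.001,0.0105],45],
  ],
)

```text
time_s: 8.55
position: [0.5805, -0.0543, 0.0412]
orientation: [0.164, 3.137, 0.0]
wrist_force: [0.6, 0.4, -3.2]
width: 0.0595
finger_force: 30.0
```

>>> send_rows(
  moves=[
    [[0,0,0],[0,0,0.0005],45],
    [[0,0,0],[0,0,0.001],45],
    [[0,0,0],[0,0,0.001],45],
    [[0,0,0],[0,0,0.001],100],
    [[0,0,0],[0,0,0.001],100],
    [[0,0,0],[0,0,0.001],100],
    [[0,0,0],[0,0,0.001],100],
    [[0,0,0],[0,0,-0.03],100],
    [[0,0,0],[0,0,-0.09],100],
    [[0,0,0],[0,0,-0.15],100],
    [[0,0,0],[0,0,-0.2],100],
    [[0,0,0],[0.005,0,-0.25],100],
    [[0,0,0],[0.005,0,-0.25],100],
    [[0,0,0],[0.005,0,-0.25],100],
  ],
)

```text
time_s: 10.3
position: [0.5752, -0.0535, 0.2907]
orientation: [-0.164, -3.137, -0.001]
wrist_force: [0.2, 0.9, -1.7]
width: 0.0919
finger_force: 0.0
```

Run:
```python
from h import *
s=manip.sense();print(s["time_s"],s["position"],s["orientation"],s["wrist_force"])
c=look("wrist");np.savez("pics/wp.npz",**c);save(c,"wp")
```

```text
10.3 [ 0.57515552 -0.05353026  0.29066472] [-1.64008279e-01 -3.13680357e+00 -6.92729379e-04] [ 0.2388053   0.86411608 -1.69940885]
```

View pics/wp.png

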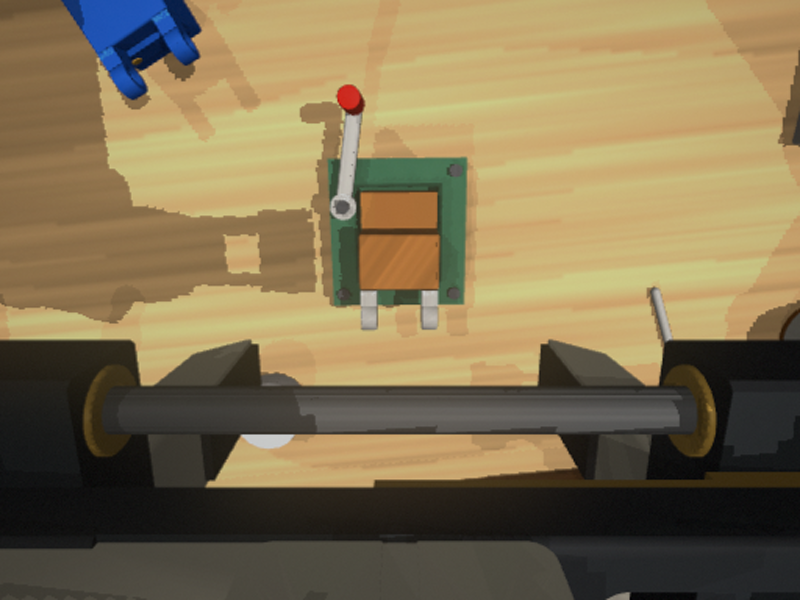

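The block sits square in the pocket. The pivot is at (343,207), the knob top is at (349,97), and the block's knuckles are at (370,310) and (430,310).

Run:
```python
from h import *
c=dict(np.load("pics/wp.npz"))
hsv=cv2.cvtColor(c["image"],cv2.COLOR_RGB2HSV)
b=((hsv[...,0]<18)&(hsv[...,1]>120)&(hsv[...,2]>60)).astype(np.uint8);b[:151]=0;b[190:]=0;b[:,:225]=0;b[:,285:]=0
rows=np.arange(154,182);L=[np.where(b[r])[0].min()-.5 for r in rows];R=[np.where(b[r])[0].max()+.5 for r in rows]
cols=np.arange(234,278,3);B=[np.where(b[:,q])[0].max()+.5 for q in cols];print(L[::5],R[::5],B)
pl,pr,pb=np.polyfit(rows,L,1),np.polyfit(rows,R,1),np.polyfit(cols,B,1)
def X(p):
    v=(pb[0]*p[1]+pb[1])/(1-pb[0]*p[0]);return [p[0]*v+p[1],v]
P=ray(c,[X(pl),X(pr)],.075);e=P[1]-P[0];yaw=np.degrees(np.arctan2(e[1],e[0]))-90
print(P,np.linalg.norm(e),yaw)
a=np.radians(-6.1);ex=np.array([np.cos(a),np.sin(a)]);ey=np.array([-ex[1],ex[0]])
o=P.mean(0)-.035*ex;print("block",o,"eye",o+.056*ex)
K=hsv;k=((hsv[...,0]<8)|(hsv[...,0]>172))&(hsv[...,1]>190);k[75:]=0;k[:,200:][:, 50:]=0;k[:,:205]=0
v,u=np.where(k);print("knob px",u.min(),u.max(),v.min(),v.max())
(cx,cy),r=cv2.minEnclosingCircle(np.c_[u,v][v<v.min()+15].astype(np.float32));print(cx,cy,r)
kn=ray(c,[[349*.64,97*.64]],.095)[0]
f=np.array([.5666,-.0535]);pv=f-.024*ex-.042*ey
print("piv",pv,"piv px",ray(c,[[343*.64,207*.64]],.05),"knob",kn,np.linalg.norm(kn-pv))
d=kn-pv;phi=np.arctan2(d@ey,d@ex);print("lever ang",phi-np.pi/2, phi-np.pi/2+2*np.pi)
```

```text
[np.float64(229.5), np.float64(228.5), np.float64(229.5), np.float64(229.5), np.float64(229.5), np.float64(229.5)] [np.float64(280.5), np.float64(280.5), np.float64(280.5), np.float64(280.5), np.float64(280.5), np.float64(280.5)] [np.float64(185.5), np.float64(185.5), np.float64(185.5), np.float64(184.5), np.float64(184.5), np.float64(184.5), np.float64(184.5), np.float64(184.5), np.float64(184.5), np.float64(184.5), np.float64(184.5), np.float64(184.5), np.float64(185.5), np.float64(185.5), np.float64(184.5)]
[[ 0.59851569 -0.08621605]
 [ 0.60413419 -0.02732226]] 0.059161186088893 -5.44955558766479
block [ 0.56652311 -0.05304991] eye [ 0.62220603 -0.0590007 ]
knob px 216 232 54 72
224.5 62.0 9.013978004455566
piv [ 0.5382728  -0.09271186] piv px [[ 0.53894907 -0.0931124 ]] knob [ 0.46626511 -0.07492189] 0.07417270350105981
lever ang 1.4350550529661654 7.718240360145751
```

```bash
python3 -c "
from h import *
go(.4662,-.0750,.06,173.9)
for t in (1.435,1.2,.95,.7,.5,.3,.15,0,-.05):print(t,(75*np.sin(t)-74.3).round(1),(75*np.cos(t)-10.1).round(1))"
```

```text
now [ 0.5749 -0.0534  0.29  ] turn [ 0.   -0.1   0.12] shift [ 0.1054 -0.0328  0.2302] rows 4.1
1.435 0.0 0.1
1.2 -4.4 17.1
0.95 -13.3 33.5
0.7 -26.0 47.3
0.5 -38.3 55.7
0.3 -52.1 61.6
0.15 -63.1 64.1
0 -74.3 64.9
-0.05 -78.0 64.8
```

>>> send_rows(
  moves=[
    [[0,0,0],[0.06,-0.02,0.03],100],
    [[0,0,0],[0.105,-0.033,0.07],100],
    [[0,0,0],[0.105,-0.033,0.11],100],
    [[0,0,0],[0.105,-0.033,0.16],100],
    [[0,0,0],[0.105,-0.033,0.2],100],
    [[0,0,0],[0.105,-0.033,0.23],100],
    [[0,0,0],[0.105,-0.033,0.23],100],
    [[0,0,0],[0.105,-0.033,0.23],60],
    [[0,0,0],[0.105,-0.033,0.23],30],
    [[0,0,0],[0.105,-0.033,0.23],8],
    [[0,0,0],[0.105,-0.033,0.23],8],
    [[0,0,0],[0.105,-0.033,0.23],8],
    [[0,0,0],[0.105,-0.033,0.23],8],
    [[0,0,0],[0.105,-0.033,0.23],8],
  ],
)

```text
time_s: 12.1
position: [0.4676, -0.0757, 0.0612]
orientation: [-0.165, -3.137, -0.0]
wrist_force: [-1.3, 0.4, -0.0]
width: 0.0266
finger_force: 0.0
```

>>> send_rows(
  moves=[
    [[0,0,0],[0.001,0,0],8],
    [[0,0,0],[0.001,0,0],8],
    [[0,0,0],[0.001,0,0],8],
    [[0,0,0],[0.001,0,0],8],
  ],
)

```text
time_s: 12.6
position: [0.4665, -0.0755, 0.0612]
orientation: [-0.164, -3.137, -0.0]
wrist_force: [1.0, 0.2, -0.3]
width: 0.0152
finger_force: 30.0
```

>>> send_rows(
  moves=[
    [[0,0,0],[-0.0015,0.007,0],8],
    [[0,0,0],[-0.0044,0.017,0],8],
    [[0,0,0],[-0.0085,0.0255,0],8],
    [[0,0,0],[-0.0133,0.0335,0],8],
    [[0,0,0],[-0.019,0.0405,0],8],
    [[0,0,0],[-0.026,0.0473,0],8],
    [[0,0,0],[-0.032,0.052,0],8],
    [[0,0,0],[-0.0383,0.0557,0],8],
    [[0,0,0],[-0.045,0.059,0],8],
    [[0,0,0],[-0.0521,0.0616,0],8],
    [[0,0,0],[-0.0575,0.063,0],8],
    [[0,0,0],[-0.0631,0.0641,0],8],
    [[0,0,0],[-0.067,0.0647,0],8],
  ],
)

```text
time_s: 14.22
position: [0.5383, -0.0186, 0.0607]
orientation: [-0.166, -3.134, 0.001]
wrist_force: [-5.0, -2.9, 1.3]
width: 0.0148
finger_force: 30.0
```

>>> send_rows(
  moves=[
    [[0,0,0],[-0.003,0.0005,0],8],
    [[0,0,0],[-0.006,0.0005,0],8],
    [[0,0,0],[-0.008,0.0005,0],8],
    [[0,0,0],[-0.009,0.0005,0],8],
    [[0,0,0],[-0.01,0.0005,0],8],
    [[0,0,0],[-0.01,0.0005,0],8],
  ],
)

```text
time_s: 14.98
position: [0.548, -0.0188, 0.0607]
orientation: [-0.166, -3.134, -0.0]
wrist_force: [-5.5, -2.5, 1.4]
width: 0.0154
finger_force: 30.0
```

>>> send_rows(
  moves=[
    [[0,0,0],[-0.001,0,0],8],
    [[0,0,0],[-0.002,0,0],8],
    [[0,0,0],[-0.003,0,0],8],
    [[0,0,0],[-0.003,0,0],8],
  ],
)

```text
time_s: 15.48
position: [0.5498, -0.0189, 0.0606]
orientation: [-0.166, -3.131, -0.001]
wrist_force: [-9.2, -2.0, 7.5]
width: 0.0155
finger_force: 30.0
```

>>> send_rows(
  moves=[
    [[0,0,0],[-0.003,0,0],40],
    [[0,0,0],[-0.003,0,0],40],
    [[0,0,0],[-0.003,0,0],60],
    [[0,0,0],[-0.003,0,-0.04],100],
    [[0,0,0],[-0.003,0,-0.1],100],
    [[0,0,0],[-0.01,0,-0.16],100],
    [[0,0,0],[-0.02,0,-0.22],100],
    [[0,0,0],[-0.025,0,-0.23],100],
    [[0,0,0],[-0.025,0,-0.23],100],
    [[0,0,0],[-0.025,0,-0.23],100],
  ],
)

```text
time_s: 16.73
position: [0.577, -0.0216, 0.2895]
orientation: [-0.164, -3.135, 0.001]
wrist_force: [-0.5, 1.1, -0.4]
width: 0.0918
finger_force: 0.0
```

Run:
```python
from h import *
s=manip.sense();print(s["time_s"],s["position"])
c=look("wrist");np.savez("pics/wl.npz",**c);save(c,"wl",(170,40,340,240),(680,800)[::-1] if 0 else (510,600))
hsv=cv2.cvtColor(c["image"],cv2.COLOR_RGB2HSV)
k=((hsv[...,0]<6)|(hsv[...,0]>172))&(hsv[...,1]>190);n,l,st,ce=cv2.connectedComponentsWithStats(k.astype(np.uint8));print(st[1:6],ce[1:6])
a=np.radians(-6.1);ex=np.array([np.cos(a),np.sin(a)]);ey=np.array([-ex[1],ex[0]]);pv=np.array([.5385,-.0929])
for t in(0,.05): print(t,pix(c,[*(pv+.075*(-np.sin(t)*ex+np.cos(t)*ey)),.095]),pix(c,[*pv,.05]))
```

```text
16.725 [ 0.57698975 -0.02156764  0.28954397]
[[249 130  14  15 158]] [[255.10126582 136.61392405]]
0 (np.float64(255.86299030453873), np.float64(137.83942682815834)) (np.float64(192.99234321953242), np.float64(133.7921115027571))
0.05 (np.float64(255.7852509757169), np.float64(134.27818083139456)) (np.float64(192.99234321953242), np.float64(133.7921115027571))
```

View pics/wl.png

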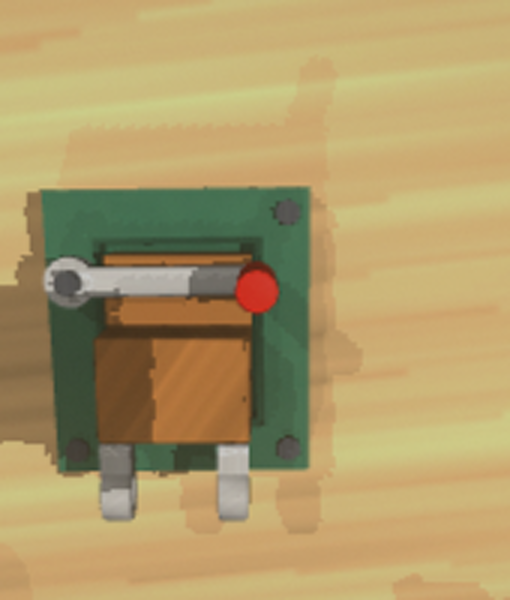

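The lever lies straight across the step, with the knob at crop (257,290). That matches the shut prediction. Next is a close look at the rail.

Run:
```python
from h import *
c=dict(np.load("pics/wl.npz"))
hsv=cv2.cvtColor(c["image"],cv2.COLOR_RGB2HSV)
b=((hsv[...,0]<18)&(hsv[...,1]>120)&(hsv[...,2]>50)).astype(np.uint8);b[:150]=0;b[192:]=0;b[:,:195]=0;b[:,262:]=0
rows=np.arange(157,184);L=[np.where(b[r])[0].min()-.5 for r in rows];R=[np.where(b[r])[0].max()+.5 for r in rows]
cols=np.arange(207,250,3);B=[np.where(b[:,q])[0].max()+.5 for q in cols];print(L[::5],R[::5],B)
pl,pr,pb=np.polyfit(rows,L,1),np.polyfit(rows,R,1),np.polyfit(cols,B,1)
def X(p):
    v=(pb[0]*p[1]+pb[1])/(1-pb[0]*p[0]);return [p[0]*v+p[1],v]
P=ray(c,[X(pl),X(pr)],.075);e=P[1]-P[0];print(P,np.linalg.norm(e),np.degrees(np.arctan2(e[1],e[0]))-90)
a=np.radians(-6);ex=np.array([np.cos(a),np.sin(a)]);print("eye",P.mean(0)+.021*ex)
go(.45,.31,.28,168)
```

```text
[np.float64(201.5), np.float64(201.5), np.float64(201.5), np.float64(201.5), np.float64(201.5), np.float64(202.5)] [np.float64(253.5), np.float64(253.5), np.float64(253.5), np.float64(253.5), np.float64(253.5), np.float64(252.5)] [np.float64(187.5), np.float64(187.5), np.float64(187.5), np.float64(186.5), np.float64(186.5), np.float64(187.5), np.float64(187.5), np.float64(187.5), np.float64(187.5), np.float64(187.5), np.float64(187.5), np.float64(187.5), np.float64(187.5), np.float64(187.5), np.float64(187.5)]
[[ 0.59887917 -0.08629297]
 [ 0.60550585 -0.02759285]] 0.05907298400155484 -6.440872258383209
eye [ 0.62307747 -0.059138  ]
now [ 0.5769 -0.0216  0.2896] turn [-0.04 -0.14  5.99] shift [0.1609 0.3165 0.0098] rows 5.7
```

>>> send_rows(
  moves=[
    [[0,0,1],[0.03,0.05,0],100],
    [[0,0,2],[0.06,0.11,0],100],
    [[0,0,3],[0.09,0.17,0],100],
    [[0,0,4],[0.12,0.22,0],100],
    [[0,0,5],[0.14,0.27,0.01],100],
    [[0,0,6],[0.161,0.3165,0.01],100],
    [[0,0,6],[0.161,0.3165,0.01],100],
    [[0,0,6],[0.161,0.3165,0.01],100],
    [[0,0,6],[0.161,0.3165,0.01],100],
  ],
)

```text
time_s: 17.9
position: [0.4513, 0.3082, 0.281]
orientation: [-0.332, -3.124, 0.001]
wrist_force: [-0.8, -0.2, 0.1]
width: 0.0919
finger_force: 0.0
```

Run:
```python
from h import *
s=manip.sense();print(s["time_s"],s["position"])
c=look("wrist");np.savez("pics/wr.npz",**c);save(c,"wr")
```

```text
17.9 [0.45133447 0.30824021 0.28100625]
```

View pics/wr.png

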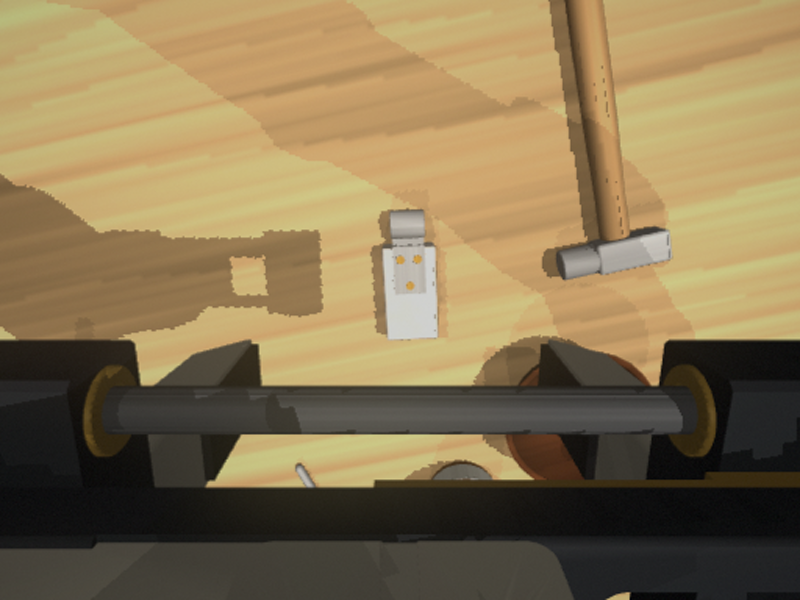

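The rail's body spans about (385..437, 247..338) and its knuckle is centred near (407,223). The mallet head (558,262) and the bowl (580,410) leave room for the fingers.

Run:
```python
from h import *
c=dict(np.load("pics/wr.npz"))
hsv=cv2.cvtColor(c["image"],cv2.COLOR_RGB2HSV)
w=(hsv[...,1]<60)&(hsv[...,2]>110);w[:128]=0;w[225:]=0;w[:,:235]=0;w[:,290:]=0
rows=np.arange(164,213);
L=[np.where(w[r])[0].min()-.5 for r in rows];R=[np.where(w[r])[0].max()+.5 for r in rows]
cols=np.arange(252,277,3);F=[np.where(w[:,q])[0].max()+.5 for q in cols];print(L[::6],R[::6],F)
pl,pr,pf=np.polyfit(rows,L,1),np.polyfit(rows,R,1),np.polyfit(cols,F,1)
def X(p):
    v=(pf[0]*p[1]+pf[1])/(1-pf[0]*p[0]);return [p[0]*v+p[1],v]
ang=lambda d:np.degrees(np.arctan2(d[1],d[0]))
Q=ray(c,[X(pl),X(pr),[np.polyval(pl,164),164],[np.polyval(pr,164),164]],.024)
e=Q[1]-Q[0];ys=ang(Q[0]-Q[2]),ang(Q[1]-Q[3]),ang(e)-90;print(Q,np.linalg.norm(e),ys)
N=np.where(w[:, 262])[0];print("near col rows",N.min(),N.max())
y=np.radians(np.mean(ys[:2]));ex=np.array([np.cos(y),np.sin(y)]);o=Q[:2].mean(0)-.04*ex
k=w.copy();k[155:]=0;v,u=np.where(k[:153]);print("knuckle box",u.min(),u.max(),v.min(),v.max())
print("origin",o,np.degrees(y),"eye pred",o-.057*ex,"knuckle px pred",pix(c,[*(o-.057*ex),.024]))
for d in(-.069,-.045,-.04,.04):print(d,pix(c,[*(o+d*ex),.012 if d<-.042 else .024]))
g=o-.008*ex; print("grip",g); go(*g,.005,np.degrees(y)+180)
```

```text
[np.float64(244.5), np.float64(244.5), np.float64(245.5), np.float64(245.5), np.float64(245.5), np.float64(246.5), np.float64(246.5), np.float64(246.5), np.float64(247.5)] [np.float64(278.5), np.float64(278.5), np.float64(278.5), np.float64(278.5), np.float64(278.5), np.float64(279.5), np.float64(279.5), np.float64(279.5), np.float64(279.5)] [np.float64(216.5), np.float64(216.5), np.float64(216.5), np.float64(216.5), np.float64(216.5), np.float64(216.5), np.float64(216.5), np.float64(215.5), np.float64(215.5)]
[[0.52814665 0.28064844]
 [0.53540683 0.32300819]
 [0.45756822 0.29195562]
 [0.46664156 0.33433832]] 0.0429774250827834 (np.float64(-9.101856840660469), np.float64(-9.356291672202408), np.float64(-9.725626181739074))
near col rows 135 216
knuckle box 249 271 135 152
origin [0.49229454 0.3082436 ] -9.229074256431439 eye pred [0.43603241 0.31738538] knuckle px pred (np.float64(260.3105593173989), np.float64(143.27913887796927))
-0.069 (np.float64(259.7446301437471), np.float64(132.77442028689973))
-0.045 (np.float64(260.60280829230857), np.float64(151.39744313455918))
-0.04 (np.float64(260.92771963608203), np.float64(156.69006340795812))
0.04 (np.float64(263.6704896204104), np.float64(216.29059207031682))
grip [0.4843981  0.30952666]
now [0.4513 0.3084 0.2812] turn [-0.01 -0.   -2.91] shift [-0.0321  0.0081  0.2762] rows 4.5
```

>>> send_rows(
  moves=[
    [[0,0,-2.8],[-0.0315,0.008,0.05],100],
    [[0,0,-2.8],[-0.0315,0.008,0.1],100],
    [[0,0,-2.8],[-0.0315,0.008,0.15],100],
    [[0,0,-2.8],[-0.0315,0.008,0.2],100],
    [[0,0,-2.8],[-0.0315,0.008,0.24],100],
    [[0,0,-2.8],[-0.0315,0.008,0.265],100],
    [[0,0,-2.8],[-0.0315,0.008,0.276],100],
    [[0,0,-2.8],[-0.0315,0.008,0.276],100],
    [[0,0,-2.8],[-0.0315,0.008,0.276],70],
    [[0,0,-2.8],[-0.0315,0.008,0.276],30],
    [[0,0,-2.8],[-0.0315,0.008,0.276],30],
    [[0,0,-2.8],[-0.0315,0.008,0.276],30],
    [[0,0,-2.8],[-0.0315,0.008,0.276],30],
    [[0,0,-2.8],[-0.0315,0.008,0.276],30],
    [[0,0,-2.8],[-0.0315,0.008,0.276],30],
  ],
)

```text
time_s: 19.82
position: [0.4832, 0.3111, 0.0053]
orientation: [-0.252, -3.131, 0.0]
wrist_force: [-1.1, -0.4, 2.5]
width: 0.0438
finger_force: 30.0
```

```bash
python3 -c "
from h import *
go(.6699,-.0641,.20,174)"
```

```text
now [0.4832 0.3111 0.0053] turn [-0.01 -0.01 -3.21] shift [-0.2443 -0.3405 -0.1947] rows 7.4
```

>>> send_rows(
  moves=[
    [[0,0,0],[0,0,-0.02],30],
    [[0,0,0],[0,0,-0.06],30],
    [[0,0,0],[0,0,-0.11],30],
    [[0,0,0],[0,0,-0.16],30],
    [[0,0,-1],[-0.03,-0.03,-0.19],30],
    [[0,0,-2],[-0.06,-0.07,-0.195],30],
    [[0,0,-3.2],[-0.09,-0.11,-0.195],30],
    [[0,0,-3.2],[-0.12,-0.15,-0.195],30],
    [[0,0,-3.2],[-0.15,-0.2,-0.195],30],
    [[0,0,-3.2],[-0.18,-0.25,-0.195],30],
    [[0,0,-3.2],[-0.21,-0.29,-0.195],30],
    [[0,0,-3.2],[-0.23,-0.32,-0.195],30],
    [[0,0,-3.2],[-0.244,-0.3405,-0.195],30],
    [[0,0,-3.2],[-0.244,-0.3405,-0.195],30],
    [[0,0,-3.2],[-0.244,-0.3405,-0.195],30],
    [[0,0,-3.2],[-0.244,-0.3405,-0.195],30],
  ],
)

```text
time_s: 21.82
position: [0.6695, -0.0623, 0.2]
orientation: [-0.162, -3.137, -0.001]
wrist_force: [-0.2, 0.0, -2.0]
width: 0.0437
finger_force: 30.0
```

Run:
```python
from h import *
s=manip.sense();print(s["time_s"],s["position"],s["width"],s["wrist_force"],s["wrist_torque"])
c=look("wrist");np.savez("pics/wh.npz",**c);save(c,"wh")
go(.6699,-.0641,.0613,174)
```

```text
21.825 [ 0.66946159 -0.06232155  0.19997569] 0.04367857405462681 [-0.23825468  0.03005742 -1.98068598] [0.00680322 0.04708175 0.01395237]
now [ 0.6695 -0.0624  0.2001] turn [ 0.04 -0.02  0.1 ] shift [-0.0006 -0.0017  0.1388] rows 2.2
```

View pics/wh.png

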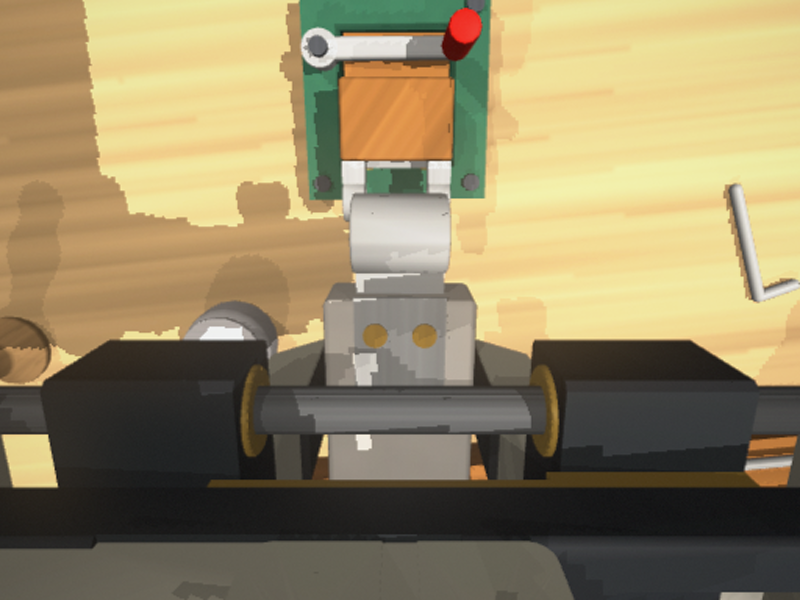

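The rail is held square to the tool. Its knuckle spans (350..450, 193..272), and the block's front edge is at row 160 across columns 341–452.

Run:
```python
from h import *
c=dict(np.load("pics/wh.npz"));s=manip.sense();R=Ro.from_rotvec(s["orientation"]).as_matrix();p=s["position"]
def tool(u,v,z): q=ray(c,[[u*.64-.18,v*.64-.18]],z)[0];return q.round(4),(R.T@(np.r_[q,z]-p)).round(4)
ze=p[2]+.0067
print("eye",tool(400,232.5,ze),"ends",tool(350,232,ze+.012)[1],tool(451,232,ze+.012)[1],"edges",tool(400,193,ze)[1],tool(400,272,ze)[1])
print("body near edge",tool(325,297,p[2]+.0187)[1],tool(476,297,p[2]+.0187)[1],tool(400,284,p[2]+.0187)[1])
hsv=cv2.cvtColor(c["image"],cv2.COLOR_RGB2HSV)
b=((hsv[...,0]<18)&(hsv[...,1]>120)&(hsv[...,2]>60)).astype(np.uint8);b[:52]=0;b[110:]=0;b[:,:210]=0;b[:,297:]=0
r=np.arange(60,98);L=np.median([np.where(b[q])[0].min()-.5 for q in r[-8:]]);Rr=np.median([np.where(b[q])[0].max()+.5 for q in r[-8:]])
B=np.median([np.where(b[:,q])[0].max()+.5 for q in range(230,272)]);print(L,Rr,B)
F=ray(c,[[L,B],[Rr,B]],.075);print(F,np.linalg.norm(F[0]-F[1]))
a=np.radians(-6);print("gap eye",F.mean(0)+.021*np.array([np.cos(a),np.sin(a)]))
```

```text
eye (array([ 0.6233, -0.0579]), array([ 0.0465, -0.0002, -0.0067])) ends [ 0.0483 -0.0137 -0.0187] [ 0.0483  0.0135 -0.0187] edges [ 0.0579 -0.0002 -0.0067] [ 0.0347 -0.0002 -0.0067]
body near edge [ 0.0301 -0.0211 -0.0187] [ 0.0301  0.021  -0.0187] [ 0.0338 -0.0002 -0.0187]
217.5 289.5 102.5
[[ 0.59982592 -0.08708012]
 [ 0.60590637 -0.02765425]] 0.05973613557762476
gap eye [ 0.6237511  -0.05956228]
```

>>> send_rows(
  moves=[
    [[0,0,0.1],[-0.0005,-0.0016,0.03],30],
    [[0,0,0.1],[-0.0005,-0.0016,0.06],30],
    [[0,0,0.1],[-0.0005,-0.0016,0.08],30],
    [[0,0,0.1],[-0.0005,-0.0016,0.095],30],
    [[0,0,0.1],[-0.0005,-0.0016,0.1],30],
    [[0,0,0.1],[-0.0005,-0.0016,0.1],30],
    [[0,0,0.1],[-0.0005,-0.0016,0.1],30],
  ],
)

```text
time_s: 22.75
position: [0.6706, -0.0658, 0.1011]
orientation: [0.167, 3.136, -0.0]
wrist_force: [-0.1, -1.1, -2.4]
width: 0.0435
finger_force: 30.0
```

Run:
```python
from h import *
s=manip.sense();print(s["time_s"],s["position"],s["width"],s["wrist_force"],s["wrist_torque"])
c=look("wrist");np.savez("pics/wd.npz",**c);save(c,"wd",(180,0,340,120))
c=look("side");np.savez("pics/sd.npz",**c)
go(.6699,-.0641,.0613,174)
```

```text
22.75 [ 0.67058783 -0.06579366  0.10110947] 0.04352144836223165 [-0.08473715 -1.13154224 -2.3726203 ] [-0.05692952  0.02908532  0.01860834]
now [ 0.6705 -0.0657  0.101 ] turn [ 0.01  0.07 -0.1 ] shift [0.0008 0.0015 0.0397] rows 0.6
```

View pics/wd.png

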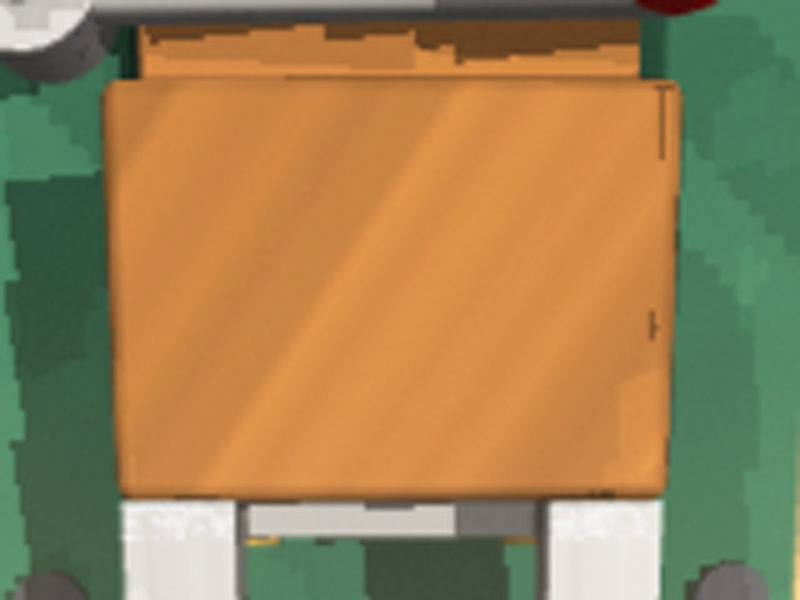

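This crop shows the block's front edge at row 497 across columns 121–664. The gap between its knuckles is centred near column 392.

Run:
```python
from h import *
c=dict(np.load("pics/wd.npz"));s=manip.sense();R=Ro.from_rotvec(s["orientation"]).as_matrix();p=s["position"]
F=ray(c,[[180+121/5-.4,497/5-.4],[180+664/5-.4,497/5-.4]],.075);a=np.radians(-6)
e=F.mean(0)+.021*np.array([np.cos(a),np.sin(a)])
print(np.linalg.norm(F[0]-F[1]),"gap eye",e,"in tool",R.T@(np.r_[e,.068]-p))
hsv=cv2.cvtColor(c["image"],cv2.COLOR_RGB2HSV)
k=(hsv[...,1]<60)
for r in(135,145,155,165):print(r,np.where(np.diff(k[r,200:320].astype(int)))[0]+200)
print(np.where(np.diff(hsv[100:190,256,2].astype(int))**2>150)[0]+100)
```

```text
0.0583663515797815 gap eye [ 0.62335141 -0.05975088] in tool [0.04753195 0.00087302 0.03294209]
135 [203 310]
145 [205 310]
155 [207 308]
165 [223 287]
[100 101 106 107 123 124 125 126 172 187]
```

>>> send_rows(
  moves=[
    [[0,0,0],[0.0008,0.0012,0.004],30],
    [[0,0,0],[0.0008,0.0012,0.01],30],
    [[0,0,0],[0.0008,0.0012,0.015],30],
    [[0,0,0],[0.0008,0.0012,0.02],30],
    [[0,0,0],[0.0008,0.0012,0.025],30],
    [[0,0,0],[0.0008,0.0012,0.025],30],
  ],
)

```text
time_s: 23.6
position: [0.6691, -0.0643, 0.0747]
orientation: [-0.167, -3.136, 0.0]
wrist_force: [0.7, 0.8, -2.4]
width: 0.0438
finger_force: 30.0
```

>>> send_rows(
  moves=[
    [[0,0,0],[0,0,0.004],30],
    [[0,0,0],[0,0,0.008],30],
    [[0,0,0],[0,0,0.011],30],
    [[0,0,0],[0,0,0.0134],30],
    [[0,0,0],[0,0,0.0134],30],
    [[0,0,0],[0,0,0.0134],30],
    [[0,0,0],[0,0,0.0134],30],
  ],
)

```text
time_s: 24.48
position: [0.6694, -0.0643, 0.062]
orientation: [0.167, 3.137, 0.0]
wrist_force: [0.1, -0.4, -3.0]
width: 0.0438
finger_force: 30.0
```

Run:
```python
from h import *
s=manip.sense();print(s["time_s"],s["position"],s["orientation"],s["width"],s["wrist_force"],s["wrist_torque"])
c=look("wrist");np.savez("pics/we.npz",**c)
d=look("side")
a=c["image"][60:200,170:345,::-1]
u,v=map(int,pix(d,[.623,-.059,.068]));print(u,v)
b=d["image"][v-35:v+35,u-45:u+45,::-1]
cv2.imwrite("pics/we.png",np.hstack([cv2.resize(a,(400,320),interpolation=cv2.INTER_CUBIC),cv2.resize(b,(400,320),interpolation=cv2.INTER_CUBIC)]))
go(.6699,-.0641,.0613,174)
```

```text
24.475 [ 0.66944278 -0.06433311  0.06196372] [1.67124782e-01 3.13691505e+00 2.06264549e-05] 0.043750668004320925 [ 0.09470198 -0.43771317 -2.98355474] [ 0.02870474  0.03369529 -0.05960792]
216 192
now [ 0.6694 -0.0643  0.0619] turn [ 0.01  0.01 -0.1 ] shift [-0.0005  0.0002  0.0006] rows 0.0
```

View pics/we.png

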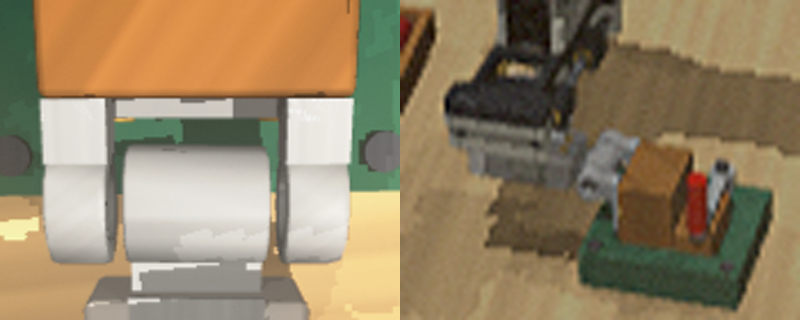

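On the left, the rail knuckle (124–270) sits centred between the block knuckles (45–118 and 277–350). Their far edges line up at rows 262–263, so the holes line up. The side view agrees, and there is no support force. One small trim down, then I'll let it settle.

>>> send_rows(
  moves=[
    [[0,0,0],[0,0,0.0005],30],
    [[0,0,0],[0,0,0.0005],30],
    [[0,0,0],[0,0,0.0005],30],
    [[0,0,0],[0,0,0.0005],30],
    [[0,0,0],[0,0,0.0005],30],
    [[0,0,0],[0,0,0.0005],30],
    [[0,0,0],[0,0,0.0005],30],
    [[0,0,0],[0,0,0.0005],30],
  ],
)

```text
time_s: 25.58
position: [0.6694, -0.0643, 0.0613]
orientation: [0.167, 3.137, 0.0]
wrist_force: [0.4, 0.0, -2.1]
width: 0.0437
finger_force: 30.0
```

```bash
python3 -c "
from h import *
s=manip.sense();print(s['position'],s['wrist_force'],abs(s['joint_velocities']).max());print(manip.hand_in())"
```

```text
[ 0.66936437 -0.06428421  0.06134559] [ 0.36495781  0.04820913 -2.14872807] 0.0008851797843730122
the job is handed in; nothing more can be done
None
```

I handed the job in at about 26 s of the 72 s limit: the block is in the fixture pocket, the lever is shut over its step, and the rail is held still with its knuckle between the block's two and the holes lined up by camera, hanging free.

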